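Put the charged battery pack away in the tool-chest drawer

ROBOT

A 6-joint arm with a two-finger parallel gripper is mounted at the origin on the work surface. World frame = base frame: x ahead of the robot, y to its left, z up, the work surface at z = 0. Lengths are in m, angles in degrees, forces in N, time in s.
With the tool pointing down it reaches from about 0.275 to 0.75 m from the base axis. Payload 10.2 kg.
Tool frame: the origin (TCP) lies on the mounting face of the last link; the fingertips stand 166 mm ahead of it and the grasp point (between the pads) lies 147 mm ahead of it (robot.grasp_offset is the distance from the TCP to the grasp point, in m); z points along the fingers, y is the line along which they close (so a half turn about z gives the same grasp; the last joint's range is limited). The gripper opens to 88 mm and grips with 3 to 60 N. Pads are 18 mm wide; open, the fingers measure 123 mm over their backs; the gripper's body (75 mm by 187 mm) begins 45 mm behind the grasp point.
Start: joints at [-85.737, 17.928, 85.812, -0, 76.261, -12.8], TCP at [0.154, -0.502, 0.405] pointing down, gripper open.
Joint ranges: [-168.41, 168.41], [-55.51, 124.54], [10.69, 146.95], [-70.63, 250.63], [1, 178], [-165.06, 165.06]. Speed limits (degrees/s): [136.94, 136.94, 172.46, 180, 180, 180].

INTERFACE

Orientations are given as [roll, pitch, yaw] about the fixed x, y, z axes, in that order (R = Rz(yaw) Ry(pitch) Rx(roll)).
In Python, from bench import robot, eyes gives the robot as it stands. The module is installed in compiled form; this text tells all that it offers.
- The arm moves only by the shell command python3 -m handwheel 'ROWS' [FORCE]. ROWS is JSON, a list that holds one entry, the list of rows, each a list of 7 numbers: the turn, a rotation vector about the world's x, y, z in degrees, then the shift along the world's x, y, z in m, then the opening, from -1 (shut) to 1 (fully open). A call has 1 to 5 rows; each row is the pose to reach, as a shift and turn from the pose commanded when the call began; what a row does not reach only later rows make up. A row lasts 1/10 s, in which the tool goes at most 50 mm and 8.59 degrees, less where a joint would pass 70% of its speed; a pose out of reach is approached as far as the arm can. A call with a gripper value outside its range is refused whole. The fingers move at their own pace and stop on an object; FORCE is the grip in N (left out, the last holds). Time passes only in rows, so rows that repeat a pose let the fingers close. It gives the time, the measured TCP pose, the force, the opening and the grip force at its end, in the units of the state.
- robot.sense(): the state, without advancing time (a new reading comes with each control period).
- eyes.get_image(name): name is "side" or "top" or "wrist"; returns the picture (480x640x3 uint8, red, green, blue); there is no depth.
- eyes.calibration(name): a dict with "intrinsics" (3x3 intrinsics, pixels), "position" and "rotation" of the camera in the world. Camera axes: x right, y down, z forward; pixel columns grow to the right and rows downward; lengths in m; the calibration is good to about 2 mm. A picture is of the moment at which its call begins: read the wrist's pose just before it. calibration takes no time and is no camera call; for the wrist camera it gives the pose at the moment of the call.
- robot.close_job(): hands the job in; it is judged then, once.
The state is a dict: "t": time; "joint_positions": joint angles; "dq": joint speeds; "effort": joint torques, N m; "tcp_pos": TCP position; "eef_rot": TCP orientation; "ft_force": force on the tool from outside, world axes, zero at the start; "ft_torque": the same for the moment, N m; "opening": finger opening in m; "gripper_force": force on a finger pad.
Only numpy, scipy, OpenCV 4.12 (cv2) and the standard library are available. Lean on these libraries where they do the work, as an engineer would, in place of code of your own. Each camera call takes 0.05 s, during which the arm holds its last target. There are 200 camera calls.

TASK

Take the red-topped battery pack out of the charger by its two ends, stand it on the blue mat and let go, then take it again across its narrow sides. Stand it upright in the empty front bay of the open chest drawer, setting it down rather than dropping it, and gently push the drawer fully shut. Leave the yellow-topped pack in the charger and do not disturb the other things on the bench.

Things in the scene. Friction and masses are not known exactly. Their poses are not given: they have to be found in the camera images.
- red_pack: Battery pack, a block 68 (x) by 30 (y) by 42 (z) mm, 0.24 kg, black with a red top 14 mm deep. Origin at the centre of its underside, z up, x along its length. It starts upright in one of the charger's two slots, which one varies; the cheeks cover its long sides to 6 mm below its top, so only its two ends (68 mm apart) can be gripped there.
- yellow_pack: The same battery pack with a yellow top, in the charger's other slot; it stays there. Origin at the centre of its underside, same axes.
- charger: Fixed grey twin charging station. Origin at the centre of its underside, on the bench. Base 68 (x) by 104 (y) by 12 (z) mm; two slots 34 mm wide at y = -27 and +27 mm between three cheeks 54 mm long (x), tops 48 mm above the bench. The packs stand on the base, 12 mm up, lengthwise along x; the slots are open at both x ends and on top.
- mat: Fixed square blue mat, 150 by 150 by 3 mm thick, flat on the bench. Origin at the centre of its underside; its upper face is at z = 3 mm.
- chest: Fixed red two-drawer chest, 250 deep (x), 220 wide (y), 174 mm high, its front facing the robot. Origin at the centre of its underside; x points to its back, y to the left seen from the robot. Only the top drawer is used.
- bay (a point): Centre of the floor of the empty bay, front right in the top drawer, moving with it. Axes like the chest's. Bay 84 by 84 mm inside: room for fingers beside the pack's 30 mm width, not at its ends. Above its floor the drawer's side wall rises 55 mm, the two grey dividers 50, the red drawer front 65 and the chest's top 77 mm. The other bays are occupied.
- chest_drawer0_handle (a point): Middle of the top drawer's aluminium bar handle: a horizontal round bar 11 mm thick and 110 mm long along y, 35 mm in front of the drawer front, 25 mm below the front's top edge and 39 mm above the bay's floor. Axes like the chest's. Moves with the drawer.
- chest_drawer0 (a joint): How far the top drawer is out, in m: 0 is fully shut (its stop), about 0.17 fully out. It starts 0.15 to 0.17 out, slides stiffly (about 1 N) along the chest's x and stays where left.
- can: Spray can with blue label, 60 mm diameter, 170 mm high, standing. Bystander. Origin at the centre of its underside.
- hammer: Hammer lying on the bench, bystander. Origin on its underside.
- brush: Brush lying on the bench, bystander. Origin on its underside.
- magnet: Red and steel angle magnet, about 80 mm across and 16 mm high, lying flat, bystander. Origin on its underside.
- cup: Open aluminium cup, 76 mm diameter, 85 mm high, bystander. Origin at the centre of its underside.
Things that resemble listed ones, but are neither listed nor needed, are in the scene too. Leave any pink or white look-alike of the red_pack alone. There is more than one size of the mat; the one meant has the size given above.

How it is judged (in metres and radians):
On the way, in this order (a step that is already met when the one before it is completed fails the run):
1. the red pack stands upright on the blue mat, released and still (x of red_pack in the frame of mat between -0.07 and 0.07 m and y of red_pack in the frame of mat between -0.07 and 0.07 m and z of red_pack in the frame of mat between 0 and 0.008 m and angle between red_pack's own z axis and vertical below 0.15 rad and linear speed of red_pack below 0.03 m/s and contact force between the fingers and red_pack below 0.1 N), for 0.2 s.
2. the red pack stands upright on the floor of the empty bay of the open drawer, released and still (x of red_pack in the frame of bay between -0.032 and 0.032 m and y of red_pack in the frame of bay between -0.032 and 0.032 m and z of red_pack in the frame of bay between -0.004 and 0.008 m and angle between red_pack's own z axis and vertical below 0.15 rad and linear speed of red_pack below 0.03 m/s and contact force between the fingers and red_pack below 0.1 N and value of joint chest_drawer0 above 0.08 m), for 0.2 s.
At the end, for the whole second after the job is handed in: The red pack stands upright (within 0.15 rad) and still on the floor of the bay, its centre within 32 mm of the bay's centre along x and y, released; the drawer is shut to within 6 mm; the yellow pack is within 20 mm of where it started (x of red_pack in the frame of bay between -0.032 and 0.032 m and y of red_pack in the frame of bay between -0.032 and 0.032 m and z of red_pack in the frame of bay between -0.004 and 0.008 m and angle between red_pack's own z axis and vertical below 0.15 rad and linear speed of red_pack below 0.03 m/s and contact force between the fingers and red_pack below 0.1 N and value of joint chest_drawer0 below 0.006 m and distance of yellow_pack from where it was at the start of the episode below 0.02 m); the robot touches nothing.
It fails at once if the red pack is dropped into the bay, or the drawer is slammed with it inside (pack faster than 0.5 m/s in the bay) (x of red_pack in the frame of bay between -0.042 and 0.042 m and y of red_pack in the frame of bay between -0.042 and 0.042 m and z of red_pack in the frame of bay between -0.01 and 0.05 m and linear speed of red_pack above 0.5 m/s).
It fails at once if the yellow pack is moved more than 20 mm (distance of yellow_pack from where it was at the start of the episode above 0.02 m).
It fails at once if another thing on the bench (can, hammer, brush, magnet, cup) is moved more than 30 mm (distance of any of can, hammer, brush, magnet, cup from where it was at the start of the episode above 0.03 m).
It also fails if it takes over 72 s, if anything falls off the work surface, if the arm or the gripper's body presses on something with over 40 N, if the wrist force passes 120 N, or if a joint passes its speed limit or range.

## Working session

There is one attempt and no reset: what is moved stays moved. The work goes in short steps, Python scripts to look and compute and a shell command to move; the robot and the scene stay as the last step left them, time stands still between calls to the robot, and variables do not carry over. Pictures are saved under pics/ and viewed, at most 13 in all, crops included, and the job is handed in when it is done.

```bash
mkdir -p pics
python3 - <<'E'
from bench import robot, eyes
import cv2, numpy as np
s=robot.sense(); print(s['t'],s['tcp_pos'],s['eef_rot'],s['opening'])
for n in("top","side"):
    im=eyes.get_image(n); cv2.imwrite(f"pics/{n}0.png",im[:,:,::-1])
    c=eyes.calibration(n); print(n,np.round(c['intrinsics'],1).tolist(),np.round(c['position'],4).tolist(),np.round(c['rotation'],4).tolist())
E
```

```text
0.0 [ 0.15403647 -0.5018625   0.40416643] [-1.79929448e+02 -1.73609500e-02  1.70635401e+01] 0.08827533237720186
top [[446.8, 0.0, 320.3], [0.0, 446.8, 241.7], [0.0, 0.0, 1.0]] [0.4612, -0.0738, 1.1509] [-174.3794, 0.4418, -90.111]
side [[548.5, 0.0, 311.3], [0.0, 548.5, 242.6], [0.0, 0.0, 1.0]] [-0.0834, -1.1262, 1.2391] [-132.9922, 0.2114, -30.7542]
```

View pics/top0.png

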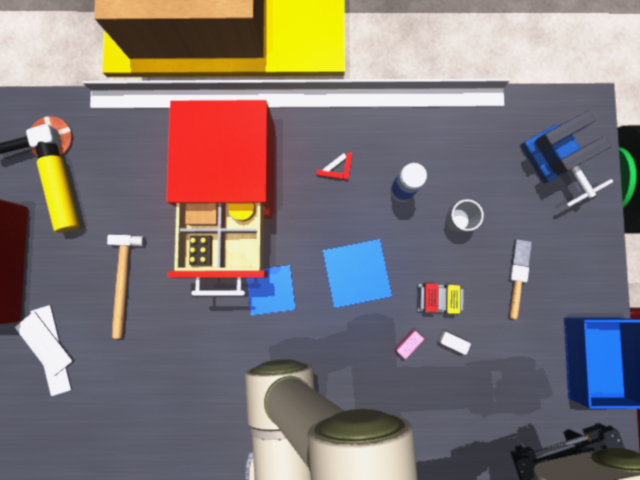

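View pics/side0.png

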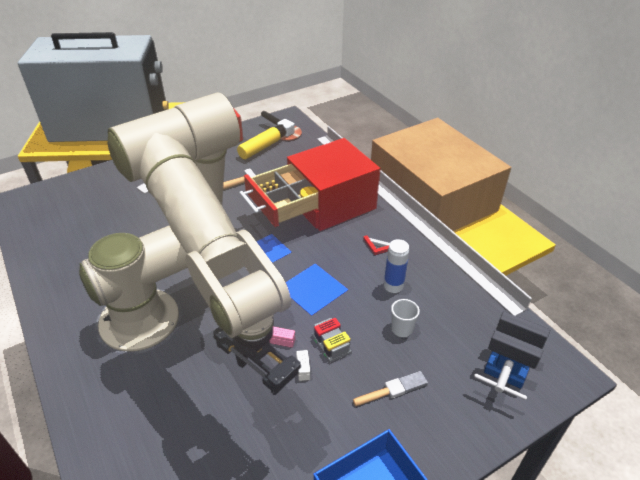

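The top picture shows two packs in the charger: red at about (432,298) and yellow at (454,298). The look-alikes are pink at (410,344) and white at (455,343). There are two blue mats: large at (357,272) and small at (271,290). The drawer's empty bay is at about (243,248) and its handle at (218,292). From this I choose the red pack at (432,298) and the large mat, and I'll check both by size.

```bash
cat > h.py <<'E'
import numpy as np, cv2
from scipy.spatial.transform import Rotation as R
from bench import robot, eyes
def proj(n,px,z,c=None):
    c=c or eyes.calibration(n); K=np.array(c['intrinsics']); r=np.array(c['rotation'])
    M=r if r.shape==(3,3) else R.from_euler('xyz',r,degrees=True).as_matrix()
    p=np.atleast_2d(np.array(px,float)); d=np.c_[p,np.ones(len(p))]@np.linalg.inv(K).T@M.T
    o=np.array(c['position']); return o+d*((z-o[2])/d[:,2])[:,None]
def pix(n,P,c=None):
    c=c or eyes.calibration(n); K=np.array(c['intrinsics']); r=np.array(c['rotation'])
    M=r if r.shape==(3,3) else R.from_euler('xyz',r,degrees=True).as_matrix()
    q=(np.atleast_2d(P)-c['position'])@M@K.T; return q[:,:2]/q[:,2:]
def rect(n,mask,seed,z,c=None):
    k,l,st,ce=cv2.connectedComponentsWithStats(mask.astype(np.uint8))
    i=min(range(1,k),key=lambda i:np.hypot(*(ce[i]-seed))+(1e4 if st[i,4]<40 else 0))
    v,u=np.nonzero(l==i); P=proj(n,np.c_[u,v],z,c)[:,:2]
    (cx,cy),(w,h),a=cv2.minAreaRect((P*1000).astype(np.float32))
    return round(cx,1),round(cy,1),round(w,1),round(h,1),round(a,1),st[i].tolist()
E
python3 - <<'E'
from h import *
im=cv2.imread("pics/top0.png"); hsv=cv2.cvtColor(im,cv2.COLOR_BGR2HSV); H,S,V=hsv[...,0].astype(int),hsv[...,1],hsv[...,2]
red=((H<8)|(H>172))&(S>150)&(V>90); yel=(H>20)&(H<35)&(S>150)&(V>120); blu=(H>100)&(H<115)&(S>150)&(V>120)
print('red',rect('top',red,(432,298),.054)); print('yel',rect('top',yel,(454,298),.054))
print('mat',rect('top',blu,(357,272),.003)); print('mat2',rect('top',blu,(271,290),.003))
print('front',rect('top',red,(215,275),.162)); print('chesttop',rect('top',red,(218,150),.174))
for nm,p,z in(('bay walls? R,L,F,B',[(262,248),(224,248),(243,268),(243,233)],.147),('handle ends',[(193,293),(243,292)],.136),('can',[(413,172)],.17),('cup',[(466,214)],.085),('pink',[(410,344)],.03),('white',[(455,343)],.03)): print(nm,np.round(proj('top',p,z)[:,:2],3).tolist())
a=cv2.resize(im[265:365,385:485],(400,400),interpolation=2); b=cv2.resize(im[190:310,160:280],(400,400),interpolation=2)
cv2.imwrite("pics/crop1.png",np.hstack([a,b]))
E
```

```text
red (431.2, -334.6, 29.2, 67.7, 88.6, [425, 284, 13, 29, 357])
yel (428.5, -387.9, 29.2, 68.1, 88.3, [447, 285, 13, 29, 368])
mat (493.7, -158.2, 150.3, 150.3, 11.1, [323, 239, 69, 69, 3445])
mat2 (451.4, 63.4, 114.1, 114.0, 7.3, [247, 266, 48, 49, 1787])
front (487.6, 164.8, 15.1, 212.9, 0.5, [168, 270, 97, 8, 649])
chesttop (748.4, 161.6, 229.6, 262.5, 89.9, [167, 101, 103, 115, 10190])
bay walls? R,L,F,B [[0.546, 0.065], [0.546, 0.151], [0.501, 0.108], [0.58, 0.109]]
handle ends [[0.445, 0.222], [0.447, 0.109]]
can [[0.714, -0.274]]
cup [[0.632, -0.416]]
pink [[0.318, -0.286]]
white [[0.32, -0.396]]
```

View pics/crop1.png

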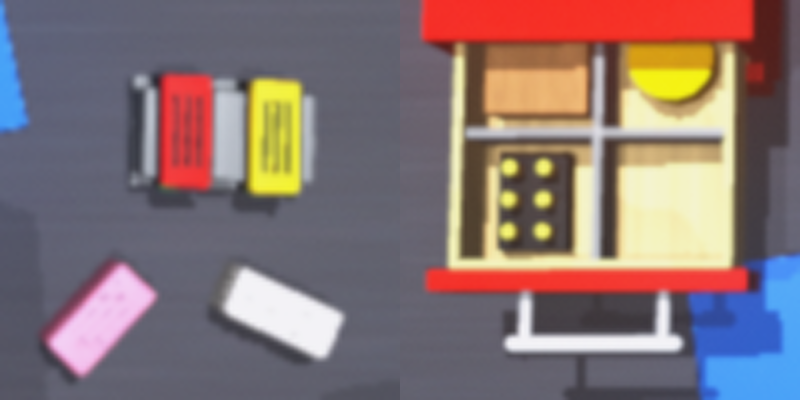

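The close crop confirms the choice: the red-topped pack is in the left slot, 68 x 29 mm at (0.431, -0.335), with a yaw of about -2°. The mat measures 150 mm, which is the right one. The front-right bay is empty. Moving above the pack.

```bash
python3 -m handwheel '[[[0,0,8,0.02,0.01,0,1],[0,0,16,0.05,0.03,0,1],[0,0,24,0.08,0.05,-0.02,1],[0,0,32,0.11,0.07,-0.04,1],[0,0,40,0.14,0.085,-0.06,1]]]' 30
python3 -m handwheel '[[[0,0,8,0.03,0.02,-0.01,1],[0,0,16,0.06,0.04,-0.025,1],[0,0,24,0.09,0.06,-0.04,1],[0,0,31,0.12,0.075,-0.06,1],[0,0,31,0.137,0.082,-0.064,1]]]'
python3 - <<'E'
from h import *
s=robot.sense(); print(s['t'],s['tcp_pos'],s['eef_rot'],s['joint_positions'])
c=eyes.calibration('wrist'); im=eyes.get_image('wrist')[:,:,::-1].copy(); 
hsv=cv2.cvtColor(im,cv2.COLOR_BGR2HSV); H,S,V=hsv[...,0].astype(int),hsv[...,1],hsv[...,2]
red=((H<8)|(H>172))&(S>150)&(V>90)
p=pix('wrist',[.431,-.335,.054],c)[0]; print(p,rect('wrist',red,p,.054,c))
cv2.circle(im,tuple(int(v) for v in p),4,(0,255,0),2); cv2.imwrite('pics/w1.png',im)
E
```

```text
t: 0.6
tcp_pos: [0.2951, -0.4156, 0.3439]
eef_rot: [-180.0, -0.0, 57.4]
ft_force: [0.5, 0.0, -0.3]
opening: 0.0881
gripper_force: 0.0
t: 1.1
tcp_pos: [0.4325, -0.3331, 0.2784]
eef_rot: [-179.9, -0.2, 88.4]
ft_force: [-0.4, -0.6, 0.8]
opening: 0.0879
gripper_force: 0.0
1.1 [ 0.43245179 -0.33307386  0.27838711] [-1.79860929e+02 -1.77027687e-01  8.83670029e+01] [-4.99074297e+01  2.80041493e+01  9.12976117e+01  1.60510988e-02
  6.09229236e+01 -4.82824755e+01]
[319.11340346 263.61649574] (431.7, -332.7, 31.4, 66.8, 87.3, [267, 236, 107, 48, 4259])
```

View pics/w1.png

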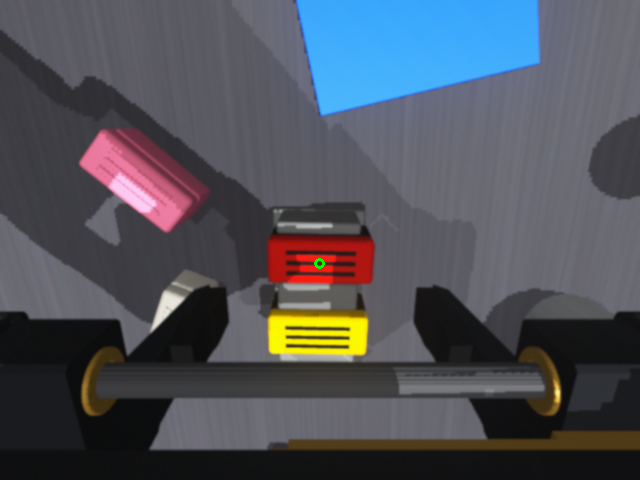

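The wrist view agrees with the top view: the red pack is at pixel (320,262), centred between the fingers, and yellow is at (318,330). Descending, gripping the ends and lifting.

```bash
python3 -m handwheel '[[[0,0,-0.5,-0.001,-0.001,-0.025,1],[0,0,-0.5,-0.001,-0.001,-0.05,1],[0,0,-0.5,-0.001,-0.001,-0.075,1],[0,0,-0.5,-0.001,-0.001,-0.095,1],[0,0,-0.5,-0.001,-0.001,-0.095,1]]]' | tr '\n' ' '; echo
python3 -m handwheel '[[[0,0,0,0,0,0,0.2],[0,0,0,0,0,0,0.2],[0,0,0,0,0,0,0.2],[0,0,0,0,0,0,0.2],[0,0,0,0,0,0,0.2]]]' 30 | tr '\n' ' '; echo
python3 -m handwheel '[[[0,0,0,0,0,0,0.2],[0,0,0,0,0,0.01,0.2],[0,0,0,0,0,0.03,0.2],[0,0,0,0,0,0.05,0.2],[0,0,0,0,0,0.08,0.2]]]' | tr '\n' ' '
```

```text
t: 1.65 tcp_pos: [0.4292, -0.3357, 0.1836] eef_rot: [-179.8, -0.2, 87.5] ft_force: [0.3, -0.7, 0.5] opening: 0.0879 gripper_force: 0.0 
t: 2.15 tcp_pos: [0.4303, -0.3362, 0.1869] eef_rot: [179.9, 0.1, 87.6] ft_force: [-0.6, 0.3, 6.4] opening: 0.0677 gripper_force: 30.0 
t: 2.65 tcp_pos: [0.4297, -0.3355, 0.266] eef_rot: [-179.9, -0.1, 87.6] ft_force: [0.8, -0.5, -2.7] opening: 0.0676 gripper_force: 30.0
```

```bash
python3 -m handwheel '[[[0,0,0,0.01,0.03,0,0.2],[0,0,0,0.025,0.07,0,0.2],[0,0,0,0.04,0.11,0,0.2],[0,0,0,0.055,0.15,0,0.2],[0,0,0,0.064,0.177,0,0.2]]]' | tr '\n' ' '; echo
python3 -m handwheel '[[[0,0,0,0,0,-0.02,0.2],[0,0,0,0,0,-0.045,0.2],[0,0,0,0,0,-0.065,0.2],[0,0,0,0,0,-0.08,0.2],[0,0,0,0,0,-0.08,0.2]]]' | tr '\n' ' '; echo
python3 - <<'E'
from h import *
s=robot.sense(); print(s['t'],s['tcp_pos'],s['ft_force'])
im=eyes.get_image('side')[:,:,::-1]; p=pix('side',[.494,-.158,.03])[0].astype(int); print(p)
cv2.imwrite('pics/s2.png',cv2.resize(im[p[1]-70:p[1]+50,p[0]-75:p[0]+75],(750,600),interpolation=2))
E
```

```text
t: 3.15 tcp_pos: [0.4944, -0.1564, 0.2662] eef_rot: [-180.0, -0.0, 87.6] ft_force: [0.2, -0.0, -2.0] opening: 0.0679 gripper_force: 30.0 
t: 3.65 tcp_pos: [0.4935, -0.1586, 0.1845] eef_rot: [-179.8, -0.1, 87.6] ft_force: [-0.7, 0.9, -1.9] opening: 0.0677 gripper_force: 30.0 
3.65 [ 0.49350454 -0.15859426  0.18447939] [-0.72335446  0.87455536 -1.88940466]
[313 281]
```

View pics/s2.png

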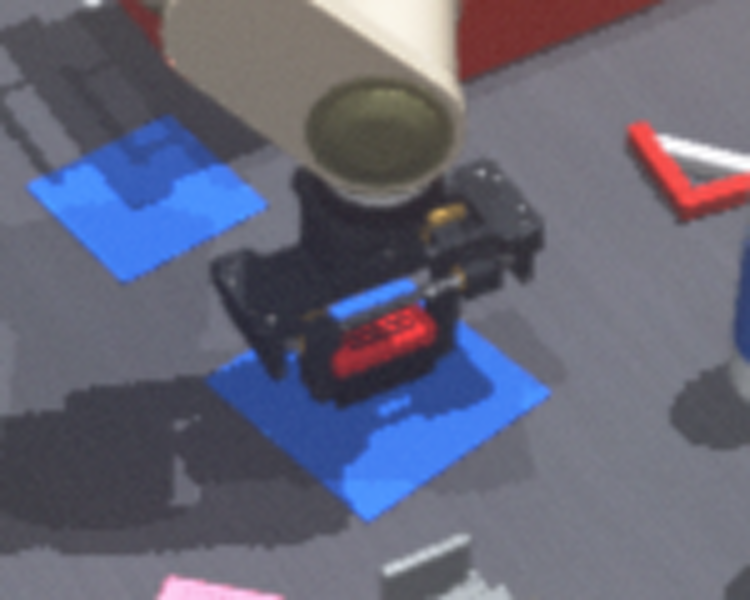

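The crop shows the red pack upright between the fingers, just above the large mat (pack around (385,340) in the crop). Lowering in small steps until it touches.

```bash
python3 -m handwheel '[[[0,0,0,0,0,-0.002,0.2],[0,0,0,0,0,-0.004,0.2],[0,0,0,0,0,-0.004,0.2]]]' | tr '\n' ' '; echo
python3 -m handwheel '[[[0,0,0,0,0,-0.002,0.2],[0,0,0,0,0,-0.003,0.2],[0,0,0,0,0,-0.003,0.2]]]' | tr '\n' ' '
```

```text
t: 4.0 tcp_pos: [0.4941, -0.1589, 0.1821] eef_rot: [180.0, 0.0, 87.6] ft_force: [0.1, -0.6, -2.2] opening: 0.0678 gripper_force: 30.0 
t: 4.3 tcp_pos: [0.494, -0.1589, 0.1786] eef_rot: [-180.0, -0.0, 87.6] ft_force: [0.2, 0.0, -2.3] opening: 0.0677 gripper_force: 30.0
```

```bash
python3 -m handwheel '[[[0,0,0,0,0,-0.001,0.2],[0,0,0,0,0,-0.002,0.2],[0,0,0,0,0,-0.002,0.2]]]' | tr '\n' ' '; echo
python3 -m handwheel '[[[0,0,0,0,0,-0.001,0.2],[0,0,0,0,0,-0.002,0.2],[0,0,0,0,0,-0.002,0.2]]]' | tr '\n' ' '
```

```text
t: 4.6 tcp_pos: [0.4941, -0.1589, 0.1779] eef_rot: [180.0, 0.0, 87.6] ft_force: [-7.4, 2.4, 13.0] opening: 0.0676 gripper_force: 30.0 
t: 4.9 tcp_pos: [0.4941, -0.1589, 0.1777] eef_rot: [-180.0, 0.0, 87.6] ft_force: [-14.1, 5.5, 36.9] opening: 0.0679 gripper_force: 30.0
```

Contact is at TCP z = 0.178. Easing the load off, releasing and rising.

```bash
python3 -m handwheel '[[[0,0,0,0,0,0.002,0.2],[0,0,0,0,0,0.003,0.2],[0,0,0,0,0,0.003,0.2]]]' | tr '\n' ' '; echo
python3 -m handwheel '[[[0,0,0,0,0,0,1],[0,0,0,0,0,0,1],[0,0,0,0,0,0,1],[0,0,0,0,0,0,1],[0,0,0,0,0,0,1]]]' | tr '\n' ' '; echo
python3 -m handwheel '[[[0,0,0,0,0,0.02,1],[0,0,0,0,0,0.05,1],[0,0,0,0,0,0.08,1],[0,0,0,0,0,0.11,1],[0,0,0,0,0,0.11,1]]]' | tr '\n' ' '; echo
python3 - <<'E'
from h import *
im=eyes.get_image('wrist')[:,:,::-1].copy(); c=eyes.calibration('wrist')
hsv=cv2.cvtColor(im,cv2.COLOR_BGR2HSV); H,S,V=hsv[...,0].astype(int),hsv[...,1],hsv[...,2]
red=((H<8)|(H>172))&(S>150)&(V>90)
p=pix('wrist',[.494,-.158,.045],c)[0]; print(p,rect('wrist',red,p,.045,c))
cv2.imwrite('pics/w2.png',im)
E
```

```text
t: 5.2 tcp_pos: [0.4941, -0.1589, 0.1779] eef_rot: [180.0, 0.0, 87.6] ft_force: [-1.2, 1.2, 2.6] opening: 0.0679 gripper_force: 30.0 
t: 5.7 tcp_pos: [0.494, -0.1589, 0.1777] eef_rot: [-180.0, -0.0, 87.6] ft_force: [0.1, -0.2, 0.2] opening: 0.0883 gripper_force: 0.0 
t: 6.2 tcp_pos: [0.4946, -0.1592, 0.2913] eef_rot: [179.7, 0.2, 87.6] ft_force: [0.2, -0.1, -0.9] opening: 0.0882 gripper_force: 0.0 
[319.07816222 247.43184129] (493.1, -154.0, 29.4, 64.0, 87.5, [270, 221, 96, 42, 3043])
```

View pics/w2.png

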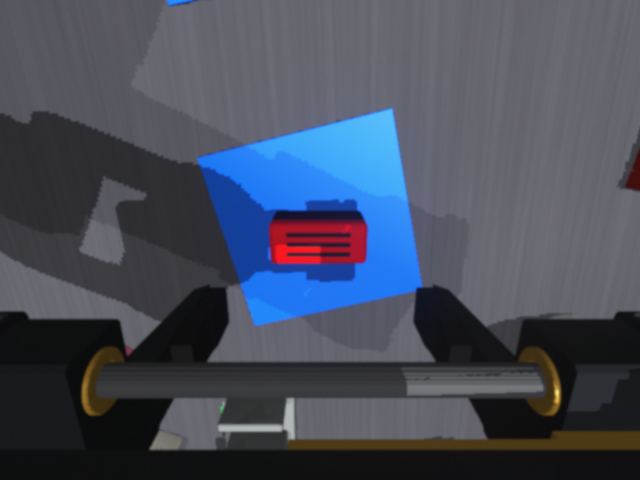

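The pack stands on the mat at about (0.494, -0.157), pixel (318,240), released. Turning 90° about the vertical to take its narrow sides.

```bash
python3 -m handwheel '[[[0,0,-8,0,0,0,1],[0,0,-16,0,0,0,1],[0,0,-24,0,0,0,1],[0,0,-32,0,0,0,1],[0,0,-40,0,0,0,1]]]' | tr '\n' ' '; echo
python3 -m handwheel '[[[0,0,-8,0,0,0,1],[0,0,-16,0,0,0,1],[0,0,-24,0,0,0,1],[0,0,-32,0,0,0,1],[0,0,-40,0,0,0,1]]]' | tr '\n' ' '; echo
python3 -m handwheel '[[[0,0,-7,0,0.001,-0.02,1],[0,0,-10,0,0.002,-0.05,1],[0,0,-10,0,0.002,-0.08,1],[0,0,-10,0,0.002,-0.105,1],[0,0,-10,0,0.002,-0.105,1]]]' | tr '\n' ' '; echo
python3 -c "
from h import *
print(robot.sense()['joint_positions'])"
```

```text
t: 6.75 tcp_pos: [0.4938, -0.1588, 0.2862] eef_rot: [-179.9, 0.0, 47.2] ft_force: [0.1, 0.1, -0.2] opening: 0.088 gripper_force: 0.0 
t: 7.25 tcp_pos: [0.4938, -0.1588, 0.2862] eef_rot: [-179.9, 0.1, 7.2] ft_force: [0.2, -0.1, 0.8] opening: 0.088 gripper_force: 0.0 
t: 7.75 tcp_pos: [0.4928, -0.1563, 0.179] eef_rot: [-179.8, 0.4, -2.4] ft_force: [-0.6, 0.4, -0.3] opening: 0.0879 gripper_force: 0.0 
[-3.05946364e+01  3.40244505e+01  9.99765347e+01  1.52063981e-03
  4.64493575e+01  6.18506255e+01]
```

```bash
python3 -m handwheel '[[[0,0,0,0.001,0,0.003,0.3],[0,0,0,0.001,0,0.003,-0.1],[0,0,0,0.001,0,0.003,-0.5],[0,0,0,0.001,0,0.003,-0.7],[0,0,0,0.001,0,0.003,-0.7]]]' 25 | tr '\n' ' '; echo
python3 -m handwheel '[[[0,0,0,0,0,0,-0.7],[0,0,0,0,0,0,-0.7],[0,0,0,0,0,0,-0.7],[0,0,0,0,0,0,-0.7],[0,0,0,0,0,0,-0.7]]]' | tr '\n' ' '; echo
python3 -m handwheel '[[[0,0,0,0,0,0.02,-0.7],[0,0,0,0,0,0.05,-0.7],[0,0,0,0,0,0.09,-0.7],[0,0,0,0,0,0.13,-0.7],[0,0,0,0,0,0.15,-0.7]]]' | tr '\n' ' '; echo
python3 - <<'E'
from h import *
im=eyes.get_image('top')[:,:,::-1]; hsv=cv2.cvtColor(im,cv2.COLOR_BGR2HSV); H,S,V=hsv[...,0].astype(int),hsv[...,1],hsv[...,2]
red=((H<8)|(H>172))&(S>150)&(V>90); print('front',rect('top',red,(215,275),.162))
im=eyes.get_image('side')[:,:,::-1]; p=pix('side',[.494,-.157,.15])[0].astype(int); q=pix('side',[.54,.108,.11])[0].astype(int); print(p,q)
cv2.imwrite('pics/s3.png',cv2.resize(im[150:330,200:400],(660,594),interpolation=2))
E
```

```text
t: 8.25 tcp_pos: [0.4951, -0.1569, 0.1862] eef_rot: [180.0, -0.0, -2.4] ft_force: [-0.3, 0.0, 0.0] opening: 0.05 gripper_force: 0.0 
t: 8.75 tcp_pos: [0.495, -0.1569, 0.1857] eef_rot: [180.0, 0.0, -2.4] ft_force: [-0.3, -0.3, 0.9] opening: 0.0299 gripper_force: 25.0 
t: 9.25 tcp_pos: [0.4951, -0.1568, 0.3387] eef_rot: [179.9, -0.2, -2.4] ft_force: [-0.2, 0.7, -3.4] opening: 0.0298 gripper_force: 25.0 
front (487.6, 164.8, 15.1, 212.9, 0.5, [168, 270, 97, 8, 650])
[312 252] [283 207]
```

View pics/s3.png

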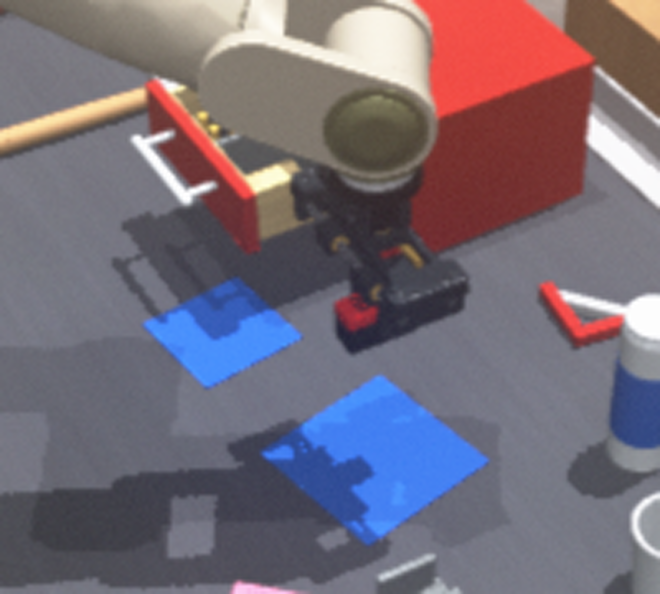

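The pack is held upright across its narrow sides, at about (360,320) in the crop, and the drawer is still open. Now computing the bay centre from its wall edges.

Run:
```python
from h import *
for n,p,z in(('latdiv near edge',(243,231.3),.147),('front inner',(240,270.4),.162),('longdiv right edge',(221.2,250),.147),('rwall inner top',(256.5,250),.152),('rwall outer top',(261.3,250),.152)): print(n,np.round(proj('top',p,z)[0,:2],4))
im=cv2.imread('pics/top0.png'); print(im[250,214:268].tolist()); print(im[224:276,245].tolist())
```

```text
latdiv near edge [0.5842 0.1089]
front inner [0.4952 0.1115]
longdiv right edge [0.5418 0.1576]
rwall inner top [0.5412 0.077 ]
rwall outer top [0.5412 0.0662]
[[194, 241, 244], [200, 242, 244], [202, 240, 241], [207, 232, 233], [208, 210, 210], [184, 179, 178], [113, 111, 116], [60, 63, 74], [50, 54, 67], [52, 59, 72], [66, 86, 103], [104, 150, 176], [148, 208, 232], [174, 231, 242], [196, 240, 244], [201, 243, 244], [197, 243, 244], [196, 243, 244], [200, 243, 244], [205, 243, 244], [207, 243, 244], [208, 243, 244], [204, 243, 244], [202, 243, 244], [203, 243, 244], [201, 242, 244], [200, 243, 244], [196, 243, 244], [193, 243, 244], [196, 243, 244], [199, 243, 244], [199, 243, 244], [200, 243, 244], [203, 243, 244], [205, 243, 244], [202, 243, 244], [197, 243, 244], [194, 243, 244], [193, 243, 244], [193, 243, 244], [190, 242, 244], [188, 242, 244], [188, 241, 244], [189, 241, 243], [181, 235, 237], [142, 197, 202], [84, 114, 125], [59, 73, 87], [59, 69, 82], [62, 65, 75], [65, 61, 69], [65, 61, 67], [65, 61, 67], [65, 60, 66]]
[[129, 186, 211], [165, 227, 234], [186, 240, 242], [197, 239, 241], [212, 227, 229], [214, 211, 212], [183, 178, 180], [116, 114, 122], [73, 86, 102], [91, 126, 151], [111, 161, 189], [118, 170, 200], [119, 173, 203], [120, 174, 204], [137, 194, 216], [176, 232, 237], [195, 241, 243], [197, 243, 244], [199, 243, 244], [198, 243, 244], [198, 243, 244], [198, 243, 244], [198, 243, 244], [199, 243, 244], [199, 243, 244], [199, 243, 244], [199, 243, 244], [199, 243, 244], [199, 243, 244], [197, 243, 244], [194, 242, 244], [189, 241, 244], [184, 240, 244], [182, 239, 244], [182, 238, 244], [183, 239, 244], [184, 239, 244], [184, 240, 244], [186, 241, 244], [186, 241, 244], [186, 240, 244], [180, 237, 243], [171, 231, 243], [174, 233, 243], [187, 239, 244], [178, 234, 241], [124, 171, 234], [74, 92, 240], [58, 64, 244], [56, 59, 244], [55, 59, 244], [54, 58, 243]]
```

```bash
python3 -m handwheel '[[[0,0,0.5,0,0.01,0.02,-0.7],[0,0,1,0.005,0.03,0.04,-0.7],[0,0,1.5,0.01,0.06,0.045,-0.7],[0,0,2.4,0.02,0.1,0.045,-0.7],[0,0,2.4,0.03,0.14,0.045,-0.7]]]' | tr '\n' ' '; echo
python3 -m handwheel '[[[0,0,0,0.005,0.04,0,-0.7],[0,0,0,0.01,0.08,0,-0.7],[0,0,0,0.015,0.12,0,-0.7],[0,0,0,0.017,0.134,0,-0.7],[0,0,0,0.017,0.134,0,-0.7]]]' | tr '\n' ' '; echo
python3 - <<'E'
from h import *
s=robot.sense(); print(s['t'],s['tcp_pos'],s['eef_rot'])
c=eyes.calibration('wrist'); im=eyes.get_image('wrist')[:,:,::-1].copy()
x,y=.5415,.118
for dx,dy,z in((42,42,.147),(42,-42,.147),(-42,42,.147),(-42,-42,.147)):
    p=pix('wrist',[x+dx/1e3,y+dy/1e3,z],c)[0]; cv2.circle(im,tuple(int(v) for v in p),3,(0,255,0),-1); print(p)
for dx,dy in((34,15),(34,-15),(-34,15),(-34,-15)):
    p=pix('wrist',[x+dx/1e3,y+dy/1e3,.097],c)[0]; cv2.circle(im,tuple(int(v) for v in p),3,(255,0,255),-1)
cv2.imwrite('pics/w3.png',im)
E
```

```text
t: 9.85 tcp_pos: [0.5251, -0.0157, 0.3788] eef_rot: [-180.0, 0.2, -0.1] ft_force: [0.6, -0.1, -2.8] opening: 0.0296 gripper_force: 25.0 
t: 10.35 tcp_pos: [0.542, 0.1185, 0.3788] eef_rot: [-180.0, 0.2, 0.1] ft_force: [0.1, 0.3, -3.5] opening: 0.03 gripper_force: 25.0 
10.35 [0.54197614 0.11848339 0.37882607] [-1.79995729e+02  1.66737667e-01  1.15297379e-01]
[253.3512769 191.270996 ]
[390.10344147 191.62359299]
[260.36783327 312.35964101]
[382.25212637 312.64118505]
```

View pics/w3.png

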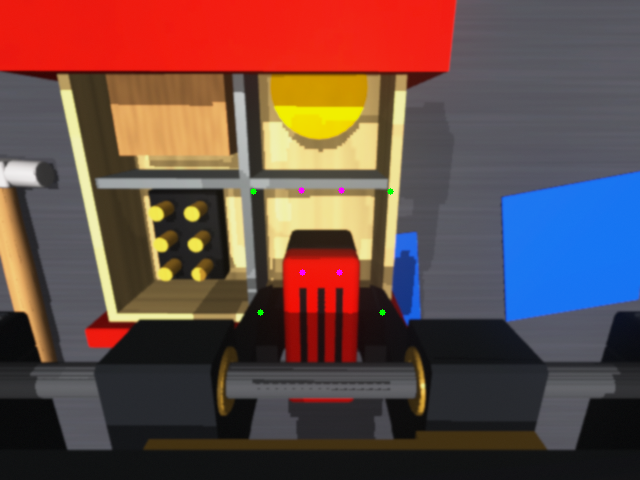

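The projected bay corners (green) lie on the divider edges at x 256 and y 189 and on the right wall at x 389, so the estimate of (0.542, 0.118) holds. Descending to just above the floor.

```bash
python3 -c "
from h import *
print(np.array(eyes.calibration('wrist')['position'])-robot.sense()['tcp_pos'])"
python3 -m handwheel '[[[0,0,0,0,0,-0.02,-0.7],[0,0,0,0,0,-0.035,-0.7],[0,0,0,0,0,-0.05,-0.7],[0,0,0,0,0,-0.06,-0.7],[0,0,0,0,0,-0.06,-0.7]]]' | tr '\n' ' '; echo
python3 -m handwheel '[[[0,0,0,0,0,-0.008,-0.7],[0,0,0,0,0,-0.016,-0.7],[0,0,0,0,0,-0.024,-0.7],[0,0,0,0,0,-0.03,-0.7],[0,0,0,0,0,-0.03,-0.7]]]' | tr '\n' ' '; echo
python3 -m handwheel '[[[0,0,0,0,0,-0.001,-0.7],[0,0,0,0,0,-0.002,-0.7],[0,0,0,0,0,-0.003,-0.7],[0,0,0,0,0,-0.003,-0.7]]]' | tr '\n' ' '
```

```text
[ 7.97526008e-02  8.22977797e-05 -2.02790000e-02]
t: 10.9 tcp_pos: [0.5419, 0.116, 0.3192] eef_rot: [180.0, 0.2, -0.1] ft_force: [-1.0, -0.4, -2.3] opening: 0.0298 gripper_force: 25.0 
t: 11.4 tcp_pos: [0.5419, 0.1171, 0.2898] eef_rot: [-180.0, 0.1, -0.0] ft_force: [-0.4, 1.1, -2.3] opening: 0.0299 gripper_force: 25.0 
t: 11.8 tcp_pos: [0.542, 0.1171, 0.2877] eef_rot: [-180.0, -0.0, -0.0] ft_force: [0.5, 0.2, -1.9] opening: 0.0296 gripper_force: 25.0
```

```bash
python3 -m handwheel '[[[0,0,0,0,0,-0.001,-0.7],[0,0,0,0,0,-0.002,-0.7],[0,0,0,0,0,-0.003,-0.7],[0,0,0,0,0,-0.003,-0.7]]]' | tr '\n' ' '; echo
python3 -m handwheel '[[[0,0,0,0,0,-0.001,-0.7],[0,0,0,0,0,-0.002,-0.7],[0,0,0,0,0,-0.002,-0.7]]]' | tr '\n' ' '
```

```text
t: 12.2 tcp_pos: [0.542, 0.1171, 0.2845] eef_rot: [-180.0, 0.0, -0.0] ft_force: [0.2, 0.5, -2.0] opening: 0.0298 gripper_force: 25.0 
t: 12.5 tcp_pos: [0.542, 0.1171, 0.2826] eef_rot: [-180.0, 0.0, -0.0] ft_force: [-0.3, -0.1, -2.4] opening: 0.03 gripper_force: 25.0
```

```bash
python3 -m handwheel '[[[0,0,0,0,0,-0.001,-0.7],[0,0,0,0,0,-0.0015,-0.7],[0,0,0,0,0,-0.0015,-0.7]]]' | tr '\n' ' '; echo
python3 -m handwheel '[[[0,0,0,0,0,-0.001,-0.7],[0,0,0,0,0,-0.001,-0.7],[0,0,0,0,0,-0.001,-0.7]]]' | tr '\n' ' '
```

```text
t: 12.8 tcp_pos: [0.542, 0.1171, 0.2811] eef_rot: [-180.0, 0.0, -0.0] ft_force: [0.3, 0.0, -1.5] opening: 0.0297 gripper_force: 25.0 
t: 13.1 tcp_pos: [0.542, 0.1171, 0.2802] eef_rot: [-180.0, 0.0, -0.0] ft_force: [0.7, -0.3, -2.4] opening: 0.0301 gripper_force: 25.0
```

```bash
python3 -m handwheel '[[[0,0,0,0,0,-0.001,-0.7],[0,0,0,0,0,-0.001,-0.7],[0,0,0,0,0,-0.001,-0.7]]]' | tr '\n' ' '; echo
python3 -m handwheel '[[[0,0,0,0,0,-0.001,-0.7],[0,0,0,0,0,-0.001,-0.7],[0,0,0,0,0,-0.001,-0.7]]]' | tr '\n' ' '
```

```text
t: 13.4 tcp_pos: [0.5422, 0.1171, 0.2797] eef_rot: [-180.0, -0.1, -0.0] ft_force: [0.1, -1.3, 1.9] opening: 0.0296 gripper_force: 25.0 
t: 13.7 tcp_pos: [0.5425, 0.1171, 0.2797] eef_rot: [-180.0, -0.2, -0.0] ft_force: [-0.1, 0.4, 10.0] opening: 0.0298 gripper_force: 25.0
```

The pack is on the floor (contact at 0.2797, as predicted). Releasing with a limited opening, then rising.

```bash
python3 -m handwheel '[[[0,0,0,0,0,0.001,-0.7],[0,0,0,0,0,0.001,-0.1],[0,0,0,0,0,0.001,-0.1],[0,0,0,0,0,0.001,-0.1],[0,0,0,0,0,0.001,-0.1]]]' | tr '\n' ' '; echo
python3 -m handwheel '[[[0,0,0,0,0,0,-0.1],[0,0,0,0,0,0,-0.1],[0,0,0,0,0,0.005,-0.1],[0,0,0,0,0,0.01,-0.1],[0,0,0,0,0,0.02,-0.1]]]' | tr '\n' ' '; echo
python3 -m handwheel '[[[0,0,0,0,0,0.02,-0.1],[0,0,0,0,0,0.04,-0.1],[0,0,0,0,0,0.07,-0.1],[0,0,0,0,0,0.1,-0.1],[0,0,0,0,0,0.1,-0.1]]]' | tr '\n' ' '; echo
python3 - <<'E'
from h import *
s=robot.sense(); print(s['t'],s['tcp_pos'],s['eef_rot'],s['joint_positions'])
im=eyes.get_image('wrist')[:,:,::-1]; cv2.imwrite('pics/w4.png',im)
E
```

```text
t: 14.2 tcp_pos: [0.542, 0.1171, 0.279] eef_rot: [180.0, 0.0, -0.0] ft_force: [-0.4, 0.3, 0.8] opening: 0.0396 gripper_force: 0.0 
t: 14.7 tcp_pos: [0.542, 0.1171, 0.2996] eef_rot: [180.0, 0.0, -0.0] ft_force: [-0.5, 0.4, 0.1] opening: 0.0399 gripper_force: 0.0 
t: 15.2 tcp_pos: [0.5421, 0.1172, 0.4041] eef_rot: [-180.0, -0.5, -0.0] ft_force: [0.2, 1.3, -0.1] opening: 0.0398 gripper_force: 0.0 
15.2 [0.54206501 0.11715701 0.40405596] [-1.79997996e+02 -4.65656358e-01 -3.07010238e-02] [9.04162201e-02 2.16202442e+01 8.07717652e+01 1.04627239e-03
 7.71423311e+01 9.01208804e+01]
```

View pics/w4.png

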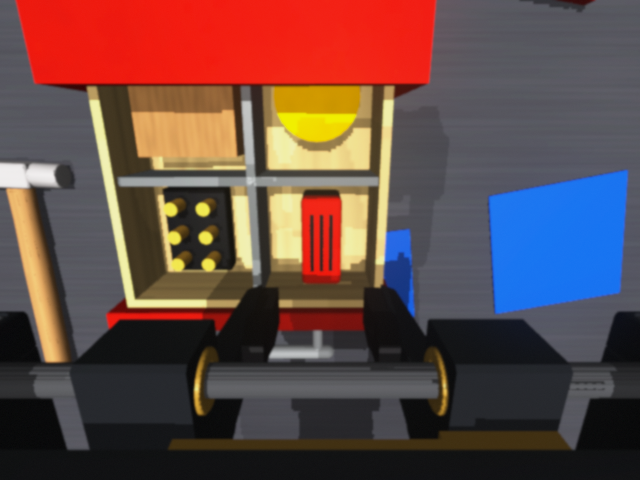

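The pack stands upright in the bay (pixel (321,237)), clear of all the walls, and released. Moving in front of the handle with the fingers shut.

```bash
python3 -m handwheel '[[[0,0,0,-0.03,0.01,0,-0.5],[0,0,0,-0.07,0.02,0,-1],[0,0,0,-0.11,0.035,0,-1],[0,0,0,-0.15,0.048,0,-1],[0,0,0,-0.157,0.048,0,-1]]]' | tr '\n' ' '; echo
python3 -m handwheel '[[[0,0,0,0,0,-0.03,-1],[0,0,0,0,0,-0.06,-1],[0,0,0,0,0,-0.09,-1],[0,0,0,0,0,-0.115,-1],[0,0,0,0,0,-0.115,-1]]]' | tr '\n' ' '; echo
python3 -m handwheel '[[[0,0,0,0.005,0,0,-1],[0,0,0,0.013,0,0,-1],[0,0,0,0.021,0,0,-1],[0,0,0,0.029,0,0,-1],[0,0,0,0.036,0,0,-1]]]' | tr '\n' ' '; echo
python3 - <<'E'
from h import *
im=eyes.get_image('side')[:,:,::-1]; cv2.imwrite('pics/s4.png',cv2.resize(im[130:290,180:380],(750,600),interpolation=2))
E
```

```text
t: 15.75 tcp_pos: [0.3819, 0.1661, 0.3988] eef_rot: [-180.0, 0.1, 0.1] ft_force: [-0.2, 0.4, 0.2] opening: 0.0019 gripper_force: 0.0 
t: 16.25 tcp_pos: [0.3847, 0.1647, 0.2816] eef_rot: [180.0, 0.4, -0.1] ft_force: [0.3, -0.2, 0.5] opening: 0.0001 gripper_force: 0.0 
t: 16.75 tcp_pos: [0.4219, 0.1651, 0.2846] eef_rot: [-180.0, -0.1, -0.0] ft_force: [-0.2, -0.1, -0.6] opening: 0.0004 gripper_force: 0.0
```

View pics/s4.png

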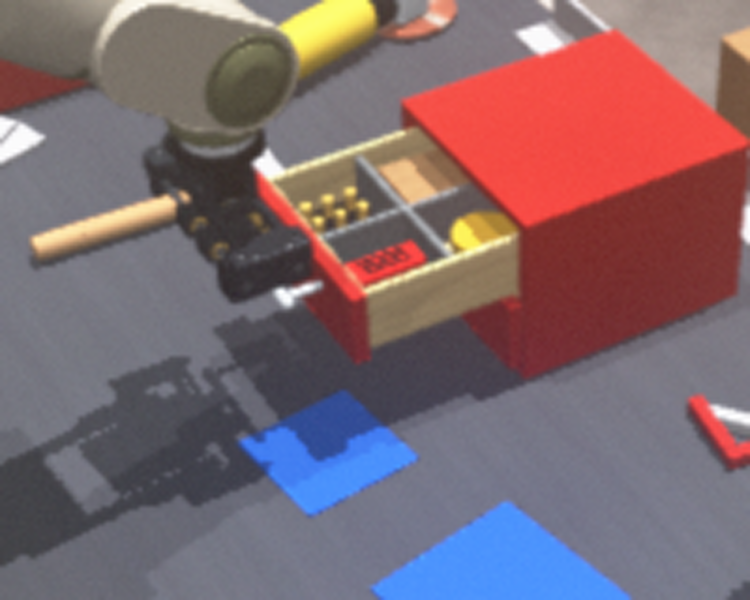

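The gripper is in front of the handle at mid-width and the pack is visible upright in its bay at (385,258) in the crop. Pushing gently.

```bash
python3 -m handwheel '[[[0,0,0,0.004,0,0,-1],[0,0,0,0.009,0,0,-1],[0,0,0,0.015,0,0,-1],[0,0,0,0.022,0,0,-1],[0,0,0,0.029,0,0,-1]]]' | tr '\n' ' '; echo
python3 -m handwheel '[[[0,0,0,0.007,0,0,-1],[0,0,0,0.014,0,0,-1],[0,0,0,0.021,0,0,-1],[0,0,0,0.028,0,0,-1],[0,0,0,0.035,0,0,-1]]]' | tr '\n' ' '; echo
python3 -c "
from h import *
im=eyes.get_image('top')[:,:,::-1]; hsv=cv2.cvtColor(im,cv2.COLOR_BGR2HSV); H,S,V=hsv[...,0].astype(int),hsv[...,1],hsv[...,2]
red=((H<8)|(H>172))&(S>150)&(V>90); print('front',rect('top',red,(175,260),.162),rect('top',red,(230,250),.139))"
```

```text
t: 17.3 tcp_pos: [0.4506, 0.1651, 0.2842] eef_rot: [-180.0, 0.0, -0.0] ft_force: [-0.9, 0.1, -0.0] opening: 0.0002 gripper_force: 0.6 
t: 17.8 tcp_pos: [0.4856, 0.1651, 0.2842] eef_rot: [-180.0, 0.0, -0.0] ft_force: [-1.3, -0.9, -0.2] opening: 0.0005 gripper_force: 0.6 
front (550.2, 239.7, 8.9, 62.5, 5.6, [169, 245, 29, 5, 70]) (546.9, 108.7, 93.6, 18.3, 89.9, [223, 244, 42, 9, 291])
```

The drawer is following (about 60 mm so far, force about 1 N). Continuing.

```bash
python3 -m handwheel '[[[0,0,0,0.007,0,0,-1],[0,0,0,0.014,0,0,-1],[0,0,0,0.021,0,0,-1],[0,0,0,0.028,0,0,-1],[0,0,0,0.035,0,0,-1]]]' | tr '\n' ' '; echo
python3 -m handwheel '[[[0,0,0,0.006,0,0,-1],[0,0,0,0.012,0,0,-1],[0,0,0,0.018,0,0,-1],[0,0,0,0.024,0,0,-1],[0,0,0,0.03,0,0,-1]]]' | tr '\n' ' '; echo
python3 -m handwheel '[[[0,0,0,0.004,0,0,-1],[0,0,0,0.008,0,0,-1],[0,0,0,0.012,0,0,-1],[0,0,0,0.015,0,0,-1],[0,0,0,0.018,0,0,-1]]]' | tr '\n' ' '
```

```text
t: 18.35 tcp_pos: [0.5206, 0.1651, 0.2842] eef_rot: [180.0, 0.0, -0.0] ft_force: [-1.1, 0.3, 0.3] opening: 0.0005 gripper_force: 0.6 
t: 18.85 tcp_pos: [0.5505, 0.1651, 0.2842] eef_rot: [180.0, 0.0, -0.0] ft_force: [-1.3, -0.3, -0.6] opening: 0.0007 gripper_force: 0.6 
t: 19.35 tcp_pos: [0.5682, 0.1651, 0.2842] eef_rot: [180.0, 0.0, -0.0] ft_force: [-1.7, -0.2, 0.0] opening: 0.0001 gripper_force: 0.6
```

```bash
python3 -m handwheel '[[[0,0,0,0.003,0,0,-1],[0,0,0,0.006,0,0,-1],[0,0,0,0.008,0,0,-1],[0,0,0,0.01,0,0,-1],[0,0,0,0.012,0,0,-1]]]' | tr '\n' ' '; echo
python3 -m handwheel '[[[0,0,0,0.001,0,0,-1],[0,0,0,0.002,0,0,-1],[0,0,0,0.003,0,0,-1],[0,0,0,0.004,0,0,-1],[0,0,0,0.005,0,0,-1]]]' | tr '\n' ' '
```

```text
t: 19.85 tcp_pos: [0.5802, 0.1651, 0.2842] eef_rot: [-180.0, 0.0, -0.0] ft_force: [-1.5, -0.5, -0.6] opening: 0.0002 gripper_force: 0.5 
t: 20.35 tcp_pos: [0.5832, 0.1653, 0.2841] eef_rot: [179.9, 0.6, 0.0] ft_force: [-26.9, -4.2, 14.7] opening: 0.0006 gripper_force: 13.6
```

The stop is reached, with the force rising to 27 N at x = 0.583. Backing off and checking.

```bash
python3 -m handwheel '[[[0,0,0,-0.004,0,0,-1],[0,0,0,-0.015,0,0,-1],[0,0,0,-0.04,0,0,-1],[0,0,0,-0.07,0,0,-1],[0,0,0,-0.1,0,0,-1]]]' | tr '\n' ' '; echo
python3 -m handwheel '[[[0,0,0,-0.03,-0.03,0.02,-1],[0,0,0,-0.06,-0.06,0.05,-1],[0,0,0,-0.09,-0.1,0.08,-1],[0,0,0,-0.1,-0.15,0.1,-1],[0,0,0,-0.1,-0.18,0.1,-1]]]' | tr '\n' ' '; echo
python3 - <<'E'
from h import *
a=eyes.get_image('top')[80:320,120:500,::-1]; b=eyes.get_image('side')[130:370,180:560,::-1]
cv2.imwrite('pics/f.png',np.vstack([cv2.resize(a,(475,300),interpolation=2),cv2.resize(b,(475,300),interpolation=2)]))
im=eyes.get_image('top')[:,:,::-1]; hsv=cv2.cvtColor(im,cv2.COLOR_BGR2HSV); H,S,V=hsv[...,0].astype(int),hsv[...,1],hsv[...,2]
yel=(H>20)&(H<35)&(S>150)&(V>120); print('yel',rect('top',yel,(454,298),.054))
E
```

```text
t: 20.85 tcp_pos: [0.4841, 0.1651, 0.2843] eef_rot: [-180.0, -0.1, -0.0] ft_force: [0.7, 0.6, -0.3] opening: 0.0005 gripper_force: 0.0 
t: 21.35 tcp_pos: [0.3839, -0.016, 0.3866] eef_rot: [179.9, -0.3, 0.0] ft_force: [1.6, 0.6, 0.1] opening: 0.0003 gripper_force: 0.0 
yel (428.5, -387.9, 29.2, 68.1, 88.3, [447, 285, 13, 29, 365])
```

View pics/f.png

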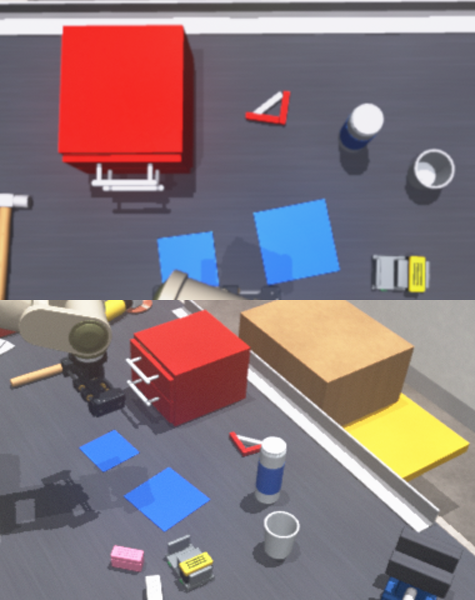

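The drawer front is flush with the chest, yellow has not moved, the bystanders look untouched, and the arm is clear of everything. Handing in.

```bash
python3 -c "
from bench import robot
print(robot.close_job())"
```

```text
the job is handed in; nothing more can be done
None
```

The job is handed in at about 21 s of the 72 s limit, with no verdict returned: the red pack was stood on the mat, re-gripped by its narrow sides and set upright in the front bay, then the drawer was pushed to its stop, and the yellow pack measured unmoved.

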